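# Slide a test cartridge along the rail into the green corner

## Task

With the fingertips only, push the white test cartridge across the metal plate until it lies flat against the long rail, then, keeping it against the rail, slide it along into the corner pocket marked with the green tab until it sits home against both the rail and the end stop. Do not lift or carry the cartridge, and do not disturb the tube carrier or the marker.

Things in the scene. Friction and masses are not known exactly. Their poses are not given: they have to be found in the camera images.
- plate: Dark metal registration plate, fixed, 130 (x) x 310 (y) x 6 mm thick; origin at the centre of its underside, z up. An aluminium rail runs along y on its far side: inner face x = +45 mm, 12 mm thick, top 26 mm above the bench. End stops of the same height join it at both ends: inner faces y = +135 and -135 mm, 14 mm thick, x = -7 to +57 mm, making two corners.
- pocket_left (a point): Where the cartridge's origin is when home in the corner at the plate's +y end: x = +25, y = +101 mm in the plate's frame, 6 mm above the bench; axes as the plate's. A small keeper with a round nose (plate x = -7 to +1 mm, y = 125 to 135 mm, top 18 mm above the bench) makes the corner a pocket 44 mm wide, 10 mm deep; the 40 mm cartridge enters only along the rail.
- pocket_right (a point): The same for the corner at the plate's -y end, its mirror image: x = +25, y = -101 mm in the plate's frame; keeper at y = -125 to -135 mm.
- cartridge: White, slippery plastic test cartridge, blue top, loose, 40 (x) x 68 (y) x 16 mm high, about 50 g, flat on the plate; origin at the centre of its underside. Straight back (+x) faces roughly to the rail. Its front (-x) has a thumb notch, y = -20 to +20 mm, floor at x = -8 mm, full height, between two ears: shut fingertips fit in, can press it on the rail and drag it by an ear.
- tab_green: Green plastic tab, 56 x 13 x 4 mm, fixed on top of one of the two end stops (which one varies); it marks the wanted corner. Origin at the centre of its underside, 26 mm above the bench, at x = +25 mm and y = +142 or -142 mm in the plate's frame; axes as the plate's.
- tab_red: Red plastic tab of the same size and place on the other end stop; not the wanted corner.
- carrier: Ivory tube carrier, loose, 32 (its x) x 188 (its y) x 97 mm with its tubes, standing left of the plate; origin at the centre of its underside. Leave alone.
- marker: Black marker pen, loose, about 49 x 116 (its y) x 16 mm, lying right of the plate; origin at the centre of its underside. Leave alone.
There are look-alikes about, which are no part of the job. What is meant by the cartridge is not purple, and is the smaller of those in its own colour.

How it is judged:
On the way:
1. the cartridge lies flat against the rail (gap under 3 mm, square within 0.08 rad) while its centre is still within 65 mm of the plate's middle (x of cartridge in the frame of plate between 0.022 and 0.028 m and angle between the x axis of cartridge and the x axis of plate, either way round below 0.08 rad and y of cartridge in the frame of plate between -0.065 and 0.065 m), for 0.1 s.
At the end, for the whole second after the job is handed in: The cartridge lies flat on the plate at rest in the corner with the green tab, within 3 mm of the rail and 3.5 mm of the end stop, square to the rail within 0.08 rad; carrier and marker within 15 mm of where they stood, the carrier upright (x of cartridge in the frame of plate between 0.022 and 0.028 m and angle between the x axis of cartridge and the x axis of plate, either way round below 0.08 rad and height (world z) of cartridge between 0.003 and 0.01 m and angle between cartridge's own z axis and vertical below 0.05 rad and (y of cartridge in the frame of tab_green between 0.037 and 0.0445 m or y of cartridge in the frame of tab_green between -0.0445 and -0.037 m) and linear speed of cartridge below 0.01 m/s and angular speed of cartridge below 0.1 rad/s and distance of each of carrier, marker from where it was at the start of the episode below 0.015 m and angle between carrier's own z axis and vertical below 0.15 rad); the robot touches nothing.
It fails at once if the cartridge is lifted off the plate (6 mm) or tipped (0.3 rad) (height (world z) of cartridge above 0.012 m or angle between cartridge's own z axis and vertical above 0.3 rad).
It fails at once if the cartridge is moved along to an end (more than 75 mm from the plate's middle) away from the rail (gap over 8 mm) (x of cartridge in the frame of plate below 0.017 m and (y of cartridge in the frame of plate above 0.075 m or y of cartridge in the frame of plate below -0.075 m)).
It fails at once if the carrier or the marker is moved more than 15 mm or the carrier is tipped (distance of any of carrier, marker from where it was at the start of the episode above 0.015 m or angle between carrier's own z axis and vertical above 0.15 rad).
It also fails if it takes over 48 s, if anything falls off the work surface, if the arm or the gripper's body presses on something with over 40 N, if the wrist force passes 120 N, or if a joint passes its speed limit or range.

## Robot

A 6-joint arm with a two-finger parallel gripper is mounted at the origin on the work surface; the furniture and walls round the work are solid. World frame = base frame: x ahead of the robot, y to its left, z up, the work surface at z = 0. Lengths are in m, angles in rad, forces in N, time in s.
With the tool pointing down it reaches from about 0.25 to 0.775 m from the base axis. Payload 4 kg.
Tool frame: the origin (TCP) lies on the centre line of the jaws, within the pads' length; the fingertips stand 8 mm ahead of it and the grasp point (between the pads) lies 11 mm behind it; z points along the fingers, y is the direction in which the jaws open and shut (so a half turn about z gives the same grasp; the last joint's range is limited). The gripper opens to 94 mm and grips with 3 to 60 N. Pads are 16 mm wide; open, the fingers measure 119 mm over their backs; the gripper's body (75 mm by 177 mm) begins 78 mm behind the grasp point.
Start: joints at [-1.385, 0.087, 1.371, -0, 1.684, -0.103], TCP at [0.157, -0.527, 0.214] pointing down, gripper open.
Joint ranges: [-3.1, 3.1], [-0.76, 2.03], [0.27, 2.55], [-1.08, 4.22], [0.17, 2.65], [-2.57, 2.57]. Speed limits (rad/s): [2.79, 2.79, 3.14, 3.14, 3.14, 3.14].

## Interface

Orientations are given as [roll, pitch, yaw] about the fixed x, y, z axes, in that order (R = Rz(yaw) Ry(pitch) Rx(roll)).
In Python, from bench import * gives the robot as it stands.
- The arm moves only by the tool step_arm, never from a script. Its argument "steps" is a list of rows, each an object of numbers: "jaw": the opening, from 0 (shut) to 1 (fully open); "tx", "ty", "tz": the shift along the tool's x, y, z in m; "ax", "ay", "az": the turn, a rotation vector about the tool's x, y, z in rad. In form: [{"jaw": .., "tx": .., "ty": .., "tz": .., "ax": .., "ay": .., "az": ..}, ...]. A call has 1 to 8 rows; each row is the pose to reach, as a shift and turn from the pose measured when the call began, along the tool's axes at that moment; what a row does not reach only later rows make up. A row lasts 1/10 s, in which the tool goes at most 50 mm and 8.59 degrees, less where a joint would pass 70% of its speed; a pose out of reach is approached as far as the arm can. A call with a gripper value outside its range is refused whole. The fingers move at their own pace and stop on an object; the grip force is fixed at half the most. Time passes only in rows, so rows that repeat a pose let the fingers close. It gives the time, the measured TCP pose, the force and the opening at its end, in the units of the state.
- get_obs(): the state, without advancing time (a new reading comes with each control period).
- snapshot(name): name is "scene" or "top" or "wrist"; returns (picture, depth): 400x640x3 uint8, red, green, blue; 400x640 float32, m along the optical axis (not along the pixel's ray), 0 where there is no reading.
- camera_model(name): a dict with "intrinsics" (3x3 intrinsics, pixels), "origin" and "orientation" of the camera in the world. Camera axes: x right, y down, z forward; pixel columns grow to the right and rows downward; lengths in m; the calibration is good to about 2 mm. A picture is of the moment at which its call begins: read the wrist's pose just before it. camera_model takes no time and is no camera call; for the wrist camera it gives the pose at the moment of the call.
- close_job(): hands the job in, once; it reports no verdict.
Trained networks look in the newest picture that a camera, given by its name, has taken for a name from the list of things; names that differ only in an ending like _2 or _b are one class to them, and where a whole thing is asked for, a point or a joint stands for the part that bears it (a point fixed in the world has none). Each returns a list of dicts, best first, with "confidence" (0 to 1); they miss things now and then, are a little off and sometimes report something else, mostly with a low value. They report only what shows in the picture. A call takes as long as a camera call. They do not tell look-alikes from the thing itself.
- silhouettes(camera, query): "pixels" (400x640 bool, what is visible of it) and "rect" ([left, top, right, bottom] in pixels, round what is visible of it).
The state is a dict: "time": time; "joint_positions": joint angles; "qvel": joint speeds; "joint_torque": joint torques, N m; "tool_pos": TCP position; "ee_rot": TCP orientation; "wrist_force": force on the tool from outside, world axes, zero at the start; "wrist_torque": the same for the moment, N m; "width": finger opening in m.
Only numpy, scipy, OpenCV 4.12 (cv2) and the standard library are available. Lean on these libraries where they do the work, as an engineer would, in place of code of your own. Each camera call takes 0.05 s, during which the arm holds its last target. There are 200 camera calls.

## Working session

There is one attempt and no reset: what is moved stays moved. The work goes in short steps, Python scripts to look and compute and a tool call to move; the robot and the scene stay as the last step left them, time stands still between calls to the robot, and variables do not carry over. Pictures are saved under pics/ and viewed, about 8 in all and at most 12, crops included, and the job is handed in when it is done.

Besides the shell and the picture viewer there is one more tool, called after "Request:" as name(argument=value, ...) on one line, values as JSON. step_arm: Moves the arm, as the interface text tells. Its arguments: {"type":"object","properties":{"steps":{"type":"array"}},"required":["steps"]}

```bash
mkdir -p pics; ls; python3 - <<'E'
from bench import *
import cv2
o=get_obs(); print(o['time'],o['tool_pos'],o['ee_rot'],o['width'])
for n in('top','scene'):
    p,d=snapshot(n); cv2.imwrite(f'pics/{n}0.png',p[:,:,::-1]); m=camera_model(n); print(n,m)
    for q in('cartridge','plate','tab_green','tab_red','carrier','marker'):
        for r in silhouettes(n,q): print(n,q,round(r['confidence'],2),r['rect'],r['pixels'].sum())
E
```

```text
pics
0.0 [ 0.15652299 -0.52671518  0.21231583] [-3.13941539e+00 -2.01334819e-04  2.88784434e-01] 0.09384021261054022
top {'intrinsics': array([[400.57500184,   0.        , 320.69371512],
       [  0.        , 400.57500184, 200.16647294],
       [  0.        ,   0.        ,   1.        ]]), 'origin': array([0.45389304, 0.0494807 , 0.92799146]), 'orientation': array([-3.05032216, -0.02962987, -1.54397592])}
top cartridge 0.98 [299.4, 187.2, 325.1, 207.0] 429
top cartridge 0.96 [312.5, 243.3, 346.4, 288.3] 798
top plate 0.76 [237.2, 161.6, 372.7, 222.3] 6635
top tab_green 0.72 [238.9, 171.1, 246.4, 196.8] 139
top tab_green 0.45 [364.6, 164.0, 369.6, 188.5] 153
top tab_red 0.7 [366.3, 161.8, 370.1, 187.6] 133
top carrier 0.67 [129.1, 221.3, 222.2, 245.3] 1419
top carrier 0.43 [236.8, 162.3, 373.7, 225.1] 6671
top marker 0.6 [431.5, 217.5, 473.6, 235.4] 283
scene {'intrinsics': array([[381.93070401,   0.        , 315.00342186],
       [  0.        , 381.93070401, 203.40943185],
       [  0.        ,   0.        ,   1.        ]]), 'origin': array([-0.00489752,  0.29201216,  0.6994924 ]), 'orientation': array([-2.3985194 , -0.01950078, -1.97136792])}
scene cartridge 0.74 [343.0, 235.8, 375.9, 274.1] 907
scene cartridge 0.72 [301.0, 202.2, 332.9, 221.9] 388
scene cartridge 0.67 [380.2, 150.8, 415.5, 178.9] 554
scene plate 0.83 [239.2, 177.7, 372.1, 259.1] 5113
scene tab_green 0.67 [242.4, 214.3, 252.6, 229.3] 119
scene tab_green 0.35 [237.9, 172.0, 372.0, 257.6] 5139
scene carrier 0.95 [142.6, 246.1, 243.7, 304.3] 3400
scene marker 0.37 [238.3, 177.0, 369.7, 256.7] 5256
```

```bash
python3 - <<'E'
import cv2,numpy as np
a=cv2.imread('pics/top0.png')[130:310,110:490]
cv2.imwrite('pics/c.png',cv2.resize(a,(760,360),interpolation=cv2.INTER_CUBIC))
E
```

```text
(no output)
```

View pics/c.png

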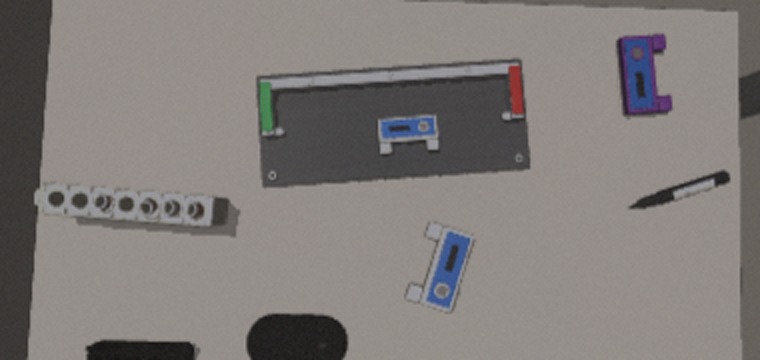

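View pics/scene0.png

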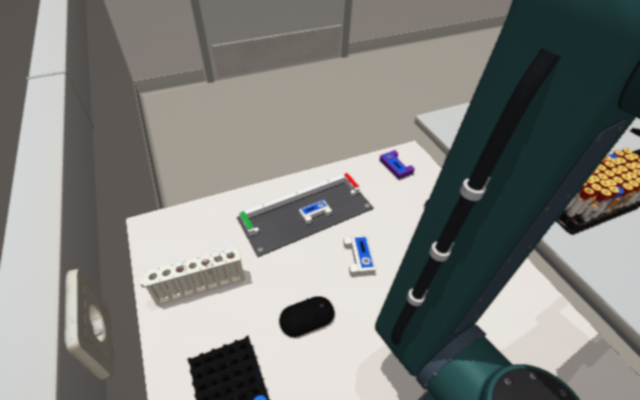

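Picture shows three look-alikes (top camera pixels): the white one on the plate (313,197), a bigger white one on the bench (330,265), and a purple one (430,168). The one meant is on the plate: it is not purple and is the smaller white one. The green tab is at the left (+y) end. Next I work out rough poses.

```bash
cat > h.py <<'E'
from bench import *
import cv2, numpy as np
from scipy.spatial.transform import Rotation as R
def unproj(m,uv,z):
    uv=np.atleast_2d(uv).astype(float);K=m['intrinsics'];Rm=R.from_euler('xyz',m['orientation']).as_matrix()
    r=np.c_[uv,np.ones(len(uv))]@np.linalg.inv(K).T@Rm.T; o=np.array(m['origin'])
    return o+r*((z-o[2])/r[:,2])[:,None]
def proj(m,P):
    P=np.atleast_2d(P);Rm=R.from_euler('xyz',m['orientation']).as_matrix()
    c=(P-np.array(m['origin']))@Rm; u=c@m['intrinsics'].T; return u[:,:2]/u[:,2:]
E
python3 - <<'E'
from h import *
np.set_printoptions(precision=4,suppress=True)
m=camera_model('top')
# plate corners from crop view (crop/2+offset)
c=np.array([[264,187],[530,168],[258,77],[520,60]])/2+[110,130]
print('plate bl,br (z6), tl,tr (z26)',unproj(m,c[:2],.006),unproj(m,c[2:],.026))
k=np.array([[379,117],[437,115],[438,151],[380,153]])/2+[110,130]
print('cart',unproj(m,k,.022))
w=camera_model('wrist'); o=get_obs(); Rt=R.from_euler('xyz',o['ee_rot'])
print('cam in tool',Rt.inv().apply(w['origin']-o['tool_pos']),(Rt.inv()*R.from_euler('xyz',w['orientation'])).as_matrix(), w['intrinsics'])
print(Rt.as_matrix())
p,d=snapshot('top')
for q in('carrier','marker'):
    r=silhouettes('top',q)[0]; print(q,cv2.minAreaRect(np.argwhere(r['pixels'])[:,::-1].astype(np.float32)),unproj(m,np.argwhere(r['pixels'])[:,::-1].mean(0),.05))
print(get_obs()['time'])
E
```

```text
plate bl,br (z6), tl,tr (z26) [[ 0.4801  0.2029  0.006 ]
 [ 0.5106 -0.1021  0.006 ]] [[ 0.6037  0.2119  0.026 ]
 [ 0.6329 -0.0855  0.026 ]]
cart [[0.5628 0.0738 0.022 ]
 [0.5671 0.0078 0.022 ]
 [0.5259 0.0057 0.022 ]
 [0.5218 0.0714 0.022 ]]
cam in tool [ 0.0739  0.0007 -0.1714] [[ 0.0009 -0.9669 -0.255 ]
 [ 1.      0.0008  0.0007]
 [-0.0005 -0.255   0.9669]] [[310.7944   0.     314.6671]
 [  0.     310.7944 201.9482]
 [  0.       0.       1.    ]]
[[ 0.9586  0.2848  0.    ]
 [ 0.2848 -0.9586 -0.0001]
 [-0.      0.0001 -1.    ]]
carrier ((174.9588165283203, 232.5352783203125), (96.48419189453125, 16.41305160522461), 4.39870548248291) [[0.4555 0.3392 0.05  ]]
marker ((451.0000305175781, 225.0), (8.221921920776367, 48.699073791503906), 71.56505584716797) [[ 0.489  -0.2657  0.05  ]]
0.85
```

Request:
step_arm(steps=[{"jaw":0,"tx":0.516,"ty":-0.436,"tz":0.0,"ax":0,"ay":0,"az":0.19},{"jaw":0,"tx":0.516,"ty":-0.436,"tz":0.0,"ax":0,"ay":0,"az":0.19},{"jaw":0,"tx":0.516,"ty":-0.436,"tz":0.0,"ax":0,"ay":0,"az":0.19},{"jaw":0,"tx":0.516,"ty":-0.436,"tz":0.0,"ax":0,"ay":0,"az":0.19},{"jaw":0,"tx":0.516,"ty":-0.436,"tz":0.0,"ax":0,"ay":0,"az":0.19},{"jaw":0,"tx":0.516,"ty":-0.436,"tz":0.0,"ax":0,"ay":0,"az":0.19},{"jaw":0,"tx":0.516,"ty":-0.436,"tz":0.0,"ax":0,"ay":0,"az":0.19},{"jaw":0,"tx":0.516,"ty":-0.436,"tz":0.0,"ax":0,"ay":0,"az":0.19}])

```text
time: 1.65
tool_pos: [0.3767, -0.191, 0.2139]
ee_rot: [3.141, -0.001, 0.098]
wrist_force: [1.4, -0.5, -0.1]
width: 0.0336
```

Request:
step_arm(steps=[{"jaw":0,"tx":0.173,"ty":-0.213,"tz":0.054},{"jaw":0,"tx":0.173,"ty":-0.213,"tz":0.054},{"jaw":0,"tx":0.173,"ty":-0.213,"tz":0.054},{"jaw":0,"tx":0.173,"ty":-0.213,"tz":0.054},{"jaw":0,"tx":0.173,"ty":-0.213,"tz":0.054},{"jaw":0,"tx":0.173,"ty":-0.213,"tz":0.054},{"jaw":0,"tx":0.173,"ty":-0.213,"tz":0.054},{"jaw":0,"tx":0.173,"ty":-0.213,"tz":0.054}])

```text
invalid input
```

```bash
python3 - <<'E'
from h import *
print(get_obs()['tool_pos'],get_obs()['ee_rot'],get_obs()['width'],get_obs()['wrist_force'])
m=camera_model('wrist');p,d=snapshot('wrist'); cv2.imwrite('pics/w1.png',p[:,:,::-1]); np.savez('w1.npz',p=p,d=d,**m)
for q in('cartridge','plate','tab_green','tab_red'):
    for r in silhouettes('wrist',q): print(q,round(r['confidence'],2),r['rect'],r['pixels'].sum())
E
```

```text
[ 0.37672343 -0.19096398  0.21388737] [ 3.14050211e+00 -1.12976401e-03  9.83984187e-02] 0.033644306056407405 [ 1.41659084 -0.53671679 -0.06091803]
cartridge 0.88 [124.7, 104.8, 187.9, 192.1] 3581
cartridge 0.73 [73.3, 0.0, 147.8, 27.9] 1419
cartridge 0.44 [356.6, 0.0, 397.4, 0.0] 65
plate 0.72 [2.8, 0.6, 246.8, 59.2] 12413
tab_red 0.33 [0.1, 0.0, 246.8, 56.1] 12332
```

View pics/w1.png

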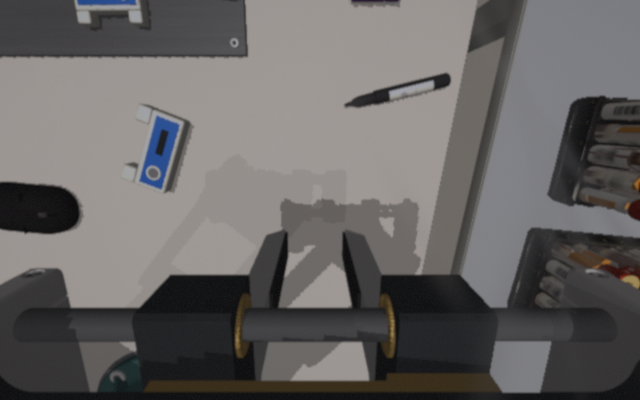

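The move was refused because its rows need every field. This view, from before the move, shows the plate at the top left, the white cartridge on it near (110,10), the larger look-alike at (158,150), and the fingers at the bottom centre.

Request:
step_arm(steps=[{"jaw":0,"tx":0.173,"ty":-0.213,"tz":0.054,"ax":0,"ay":0,"az":0},{"jaw":0,"tx":0.173,"ty":-0.213,"tz":0.054,"ax":0,"ay":0,"az":0},{"jaw":0,"tx":0.173,"ty":-0.213,"tz":0.054,"ax":0,"ay":0,"az":0},{"jaw":0,"tx":0.173,"ty":-0.213,"tz":0.054,"ax":0,"ay":0,"az":0},{"jaw":0,"tx":0.173,"ty":-0.213,"tz":0.054,"ax":0,"ay":0,"az":0},{"jaw":0,"tx":0.173,"ty":-0.213,"tz":0.054,"ax":0,"ay":0,"az":0},{"jaw":0,"tx":0.173,"ty":-0.213,"tz":0.054,"ax":0,"ay":0,"az":0},{"jaw":0,"tx":0.173,"ty":-0.213,"tz":0.054,"ax":0,"ay":0,"az":0}])

```text
time: 2.7
tool_pos: [0.5268, 0.0344, 0.1588]
ee_rot: [3.14, 0.002, 0.098]
wrist_force: [-0.7, 0.1, 0.2]
width: 0.0005
```

```bash
python3 - <<'E'
from h import *
print(get_obs()['time'],get_obs()['tool_pos'],get_obs()['ee_rot'],get_obs()['width'],get_obs()['wrist_force'])
m=camera_model('wrist');p,d=snapshot('wrist'); cv2.imwrite('pics/w2.png',p[:,:,::-1]); np.savez('w2.npz',p=p,d=d,**m)
for q in('cartridge','plate','tab_green','tab_red'):
    for r in silhouettes('wrist',q): print(q,round(r['confidence'],2),r['rect'],r['pixels'].sum())
E
```

```text
2.7 [0.5267995  0.03435638 0.15882852] [3.13994900e+00 1.85339891e-03 9.76430638e-02] 0.000451669182912257 [-0.72095556  0.05187089  0.24497563]
cartridge 0.71 [273.0, 152.1, 343.5, 193.3] 2375
cartridge 0.71 [344.6, 260.5, 363.4, 274.1] 132
cartridge 0.59 [548.5, 71.5, 637.8, 164.9] 5624
cartridge 0.47 [129.2, 104.9, 150.1, 160.0] 860
cartridge 0.44 [429.3, 99.9, 451.0, 164.1] 776
plate 0.89 [133.2, 89.8, 449.0, 218.0] 34038
tab_green 0.9 [131.1, 104.3, 150.8, 160.3] 882
tab_red 0.68 [429.5, 101.5, 451.8, 162.0] 830
```

View pics/w2.png

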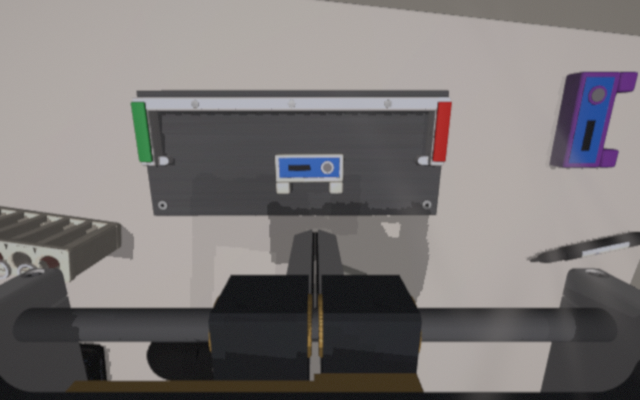

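The wrist view shows the green tab at (140,132), the red at (441,131) and the cartridge on the plate at (309,172). The rail runs along row 103. I now fit the poses and check an enlarged crop.

```bash
python3 - <<'E'
from h import *
np.set_printoptions(precision=4,suppress=True)
z=np.load('w2.npz'); m={k:z[k] for k in('intrinsics','origin','orientation')};p=z['p']
hsv=cv2.cvtColor(p,cv2.COLOR_RGB2HSV)
def cen(mask):
    n,l,s,c=cv2.connectedComponentsWithStats(mask.astype(np.uint8));i=1+np.argmax(s[1:,4]);return c[i],s[i],l==i
H,S,V=[hsv[...,i].astype(int) for i in range(3)]
g,sg,_=cen((abs(H-60)<20)&(S>120)); r,sr,_=cen(((H<8)|(H>172))&(S>150))
print('green',g,sg,'red',r,sr)
G,Rr=unproj(m,[g,r],.030); print(G,Rr,np.linalg.norm(G-Rr)) # expect .284
y=(G-Rr)[:2];yaw=np.arctan2(-y[0],y[1]);c,s=np.cos(yaw),np.sin(yaw);RP=np.array([[c,-s],[s,c]])
ctr=((G+Rr)/2)[:2]-RP@[.025,0]; print('plate',ctr,yaw)
sub=p[145:198,265:355]
cm=np.zeros(p.shape[:2],bool);cm[145:198,265:355]=(sub.max(2)>120)
_,sc,mk=cen(cm); print('cart bbox',sc)
b,sb,bm=cen((abs(H-110)<15)&(S>120)&(np.arange(400)[:,None]>145)&(np.arange(400)[:,None]<198)&(np.arange(640)[None]>265)&(np.arange(640)[None]<355))
print('blue',b,sb)
# outline of the whole white+blue
cs,_=cv2.findContours((mk|bm).astype(np.uint8),0,1);k=max(cs,key=cv2.contourArea)[:,0].astype(float)
W=unproj(m,k,.022)[:,:2]; L=(W-ctr)@RP; np.save('plate.npy',np.r_[ctr,yaw])
print('cart contour plate frame min/max',L.min(0),L.max(0))
rb=cv2.minAreaRect((1000*L).astype(np.float32));print(rb)
top=k[k[:,1]<158];print('back edge slope',np.polyfit(*( ((unproj(m,top,.022)[:,:2]-ctr)@RP)[:,::-1].T),1))
# overlay
v=p.copy();
def pl(pts,z,col,pose):
    cc,ss=np.cos(pose[2]),np.sin(pose[2]);w=np.array(pts)@np.array([[cc,-ss],[ss,cc]]).T+pose[:2]
    u=proj(m,np.c_[w,np.full(len(w),z)]);return u
big=cv2.resize(v[80:225,125:460],None,fx=2.3,fy=2.3,interpolation=cv2.INTER_CUBIC)
P=[*ctr,yaw]
for pts,zz,col in(([[-.065,-.155],[.065,-.155],[.065,.155],[-.065,.155]],.006,(255,255,0)),([[.045,-.135],[.045,.135],[.057,.135],[.057,-.135]],.026,(0,255,255))):
    cv2.polylines(big,[np.int32((pl(pts,zz,0,P)-[125,80]+.5)*2.3)],True,col,1)
cv2.imwrite('pics/big.png',big[:,:,::-1])
d=z['d'];print('depth med heights:')
Rm=R.from_euler('xyz',m['orientation']).as_matrix()
for n,(u,w) in dict(cart=(309,168),plate=(220,190),rail=(250,103),green=g).items():
    ray=Rm@np.linalg.inv(m['intrinsics'])@[u,w,1]; print(n,(m['origin']+ray*d[int(w),int(u)]))
E
```

```text
green [141.6406 131.214 ] [132 103  20  58 715] red [441.3399 131.2807] [433 103  18  58 709]
[0.5741 0.2015 0.03  ] [ 0.6018 -0.0793  0.03  ] 0.2822005510249581
plate [0.5631 0.0586] 0.09826357476039961
cart bbox [ 275  154   68   40 2048]
blue [307.0092 167.0532] [279 158  60  19 865]
cart contour plate frame min/max [-0.0366 -0.0495] [0.0028 0.0178]
((-16.880489349365234, -15.834205627441406), (39.45502471923828, 67.27458953857422), 0.004242286551743746)
back edge slope [-0.0076  0.0025]
depth med heights:
cart [0.5537 0.0416 0.0222]
plate [0.5182 0.1341 0.0053]
rail [0.6096 0.102  0.026 ]
green [0.5742 0.2011 0.0307]
```

View pics/big.png

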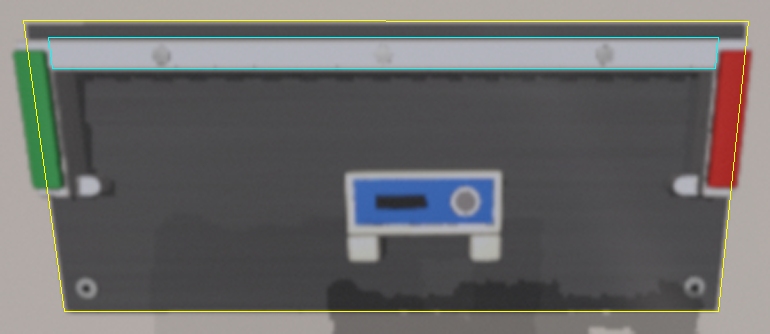

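Overlay agrees with the plate and rail to about a pixel. The crop confirms a white cartridge with a blue top at plate (-17,-16) mm and yaw about 0, with its ears to the front. Next I descend into the notch.

Request:
step_arm(steps=[{"jaw":0,"tx":0.0,"ty":-0.005,"tz":0.05,"ax":0,"ay":0,"az":0},{"jaw":0,"tx":0.0,"ty":-0.005,"tz":0.09,"ax":0,"ay":0,"az":0},{"jaw":0,"tx":0.0,"ty":-0.005,"tz":0.11,"ax":0,"ay":0,"az":0},{"jaw":0,"tx":0.0,"ty":-0.005,"tz":0.11,"ax":0,"ay":0,"az":0},{"jaw":0,"tx":0.0,"ty":-0.005,"tz":0.11,"ax":0,"ay":0,"az":0}])

```text
time: 3.45
tool_pos: [0.5267, 0.0389, 0.0508]
ee_rot: [3.14, -0.002, 0.096]
wrist_force: [0.8, -0.0, 1.2]
width: 0.0006
```

```bash
cat >> h.py <<'E'
def tp():
    P=np.load('plate.npy');o=get_obs();c,s=np.cos(P[2]),np.sin(P[2]);d=o['tool_pos'][:2]-P[:2]
    return np.round([c*d[0]+s*d[1],-s*d[0]+c*d[1],o['tool_pos'][2]],4),np.round(o['ee_rot'],4),np.round(o['wrist_force'],1),o['time']
E
python3 - <<'E'
from h import *
print(tp()); p,d=snapshot('wrist'); cv2.imwrite('pics/w3.png',cv2.resize(p[60:300,200:440,::-1],None,fx=2.5,fy=2.5))
E
```

```text
(array([-0.0382, -0.0161,  0.0508]), array([ 3.1402e+00, -1.6000e-03,  9.6200e-02]), array([ 0.8, -0. ,  1.2]), 3.45)
```

View pics/w3.png

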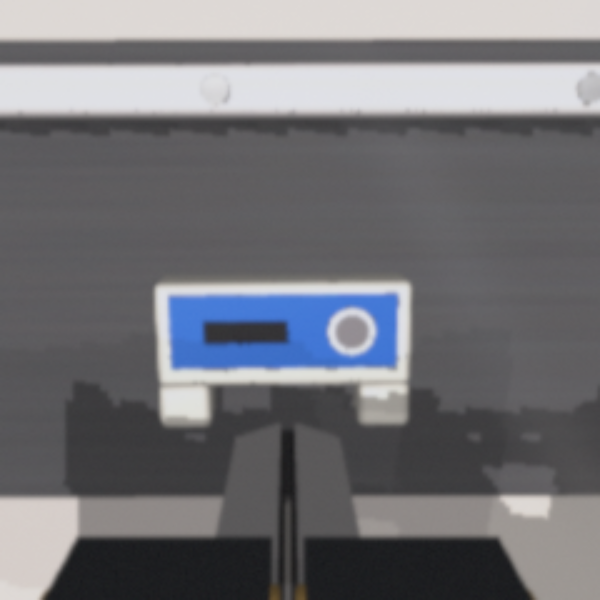

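The shut fingertips at (288,425) in the crop are centred between the ears at x 186 and 383. I go down.

Request:
step_arm(steps=[{"jaw":0,"tx":0.0,"ty":0,"tz":0.012,"ax":0,"ay":0,"az":0},{"jaw":0,"tx":0.0,"ty":0,"tz":0.024,"ax":0,"ay":0,"az":0},{"jaw":0,"tx":0.0,"ty":0,"tz":0.033,"ax":0,"ay":0,"az":0},{"jaw":0,"tx":0.0,"ty":0,"tz":0.033,"ax":0,"ay":0,"az":0},{"jaw":0,"tx":0.003,"ty":0,"tz":0.033,"ax":0,"ay":0,"az":0},{"jaw":0,"tx":0.006,"ty":0,"tz":0.033,"ax":0,"ay":0,"az":0},{"jaw":0,"tx":0.009,"ty":0,"tz":0.033,"ax":0,"ay":0,"az":0},{"jaw":0,"tx":0.012,"ty":0,"tz":0.033,"ax":0,"ay":0,"az":0}])

```text
time: 4.3
tool_pos: [0.5403, 0.0401, 0.0194]
ee_rot: [3.14, -0.005, 0.096]
wrist_force: [0.3, -0.5, -0.2]
width: 0.0008
```

Request:
step_arm(steps=[{"jaw":0,"tx":0.004,"ty":0,"tz":0.001,"ax":0,"ay":0,"az":0},{"jaw":0,"tx":0.008,"ty":0,"tz":0.001,"ax":0,"ay":0,"az":0},{"jaw":0,"tx":0.012,"ty":0,"tz":0.001,"ax":0,"ay":0,"az":0},{"jaw":0,"tx":0.016,"ty":0,"tz":0.001,"ax":0,"ay":0,"az":0},{"jaw":0,"tx":0.02,"ty":0,"tz":0.001,"ax":0,"ay":0,"az":0},{"jaw":0,"tx":0.024,"ty":0,"tz":0.001,"ax":0,"ay":0,"az":0},{"jaw":0,"tx":0.027,"ty":0,"tz":0.001,"ax":0,"ay":0,"az":0},{"jaw":0,"tx":0.03,"ty":0,"tz":0.001,"ax":0,"ay":0,"az":0}])

```text
time: 5.1
tool_pos: [0.5704, 0.0431, 0.0185]
ee_rot: [3.14, -0.005, 0.096]
wrist_force: [-0.5, 0.4, -0.3]
width: 0.0005
```

```bash
cat >> h.py <<'E'
def cart(save):
    m=camera_model('wrist');p,d=snapshot('wrist');P=np.load('plate.npy');c,s=np.cos(P[2]),np.sin(P[2]);RP=np.array([[c,-s],[s,c]])
    hsv=cv2.cvtColor(p,cv2.COLOR_RGB2HSV).astype(int);mk=((abs(hsv[...,0]-110)<15)&(hsv[...,1]>120)).astype(np.uint8)
    mk=cv2.morphologyEx(mk,cv2.MORPH_CLOSE,np.ones((15,15)))
    n,l,st,_=cv2.connectedComponentsWithStats(mk)
    for i in range(1,n):
        if st[i,4]<300: continue
        k=np.argwhere(l==i)[:,::-1];L=(unproj(m,k,.022)[:,:2]-P[:2])@RP
        if abs(L.mean(0)[1])<.15 and abs(L.mean(0)[0])<.06:
            print('blue plate-frame rect',cv2.minAreaRect((1000*L).astype(np.float32)))
    cv2.imwrite(save,p[:,:,::-1])
E
python3 - <<'E'
from h import *
print(tp()); cart('pics/w4.png')
z=np.load('w2.npz')
E
```

```text
(array([ 0.0058, -0.0162,  0.0185]), array([ 3.1398, -0.0047,  0.0965]), array([-0.5,  0.4, -0.3]), 5.1)
blue plate-frame rect ((30.060405731201172, -16.1566104888916), (59.42632293701172, 18.767690658569336), 89.91378021240234)
```

Request:
step_arm(steps=[{"jaw":0,"tx":0.001,"ty":0,"tz":0,"ax":0,"ay":0,"az":0},{"jaw":0,"tx":0.002,"ty":0,"tz":0,"ax":0,"ay":0,"az":0},{"jaw":0,"tx":0.003,"ty":0,"tz":0,"ax":0,"ay":0,"az":0},{"jaw":0,"tx":0.004,"ty":0,"tz":0,"ax":0,"ay":0,"az":0}])

```text
time: 5.55
tool_pos: [0.5714, 0.0432, 0.0179]
ee_rot: [3.14, 0.003, 0.096]
wrist_force: [-9.3, -1.8, 5.6]
width: 0.0004
```

```bash
python3 - <<'E'
from h import *
print(tp()); cart('pics/w5.png')
E
```

```text
(array([ 0.0067, -0.0162,  0.0179]), array([3.1398e+00, 3.0000e-03, 9.6500e-02]), array([-9.3, -1.8,  5.6]), 5.55)
blue plate-frame rect ((30.987918853759766, -16.156455993652344), (59.45589065551758, 19.31675910949707), 89.92184448242188)
```

Request:
step_arm(steps=[{"jaw":0,"tx":0.002,"ty":0,"tz":0,"ax":0,"ay":0,"az":0},{"jaw":0,"tx":0.002,"ty":-0.004,"tz":0,"ax":0,"ay":0,"az":0},{"jaw":0,"tx":0.002,"ty":-0.008,"tz":0,"ax":0,"ay":0,"az":0},{"jaw":0,"tx":0.002,"ty":-0.012,"tz":0,"ax":0,"ay":0,"az":0},{"jaw":0,"tx":0.002,"ty":-0.017,"tz":0,"ax":0,"ay":0,"az":0},{"jaw":0,"tx":0.002,"ty":-0.023,"tz":0,"ax":0,"ay":0,"az":0},{"jaw":0,"tx":0.002,"ty":-0.029,"tz":0,"ax":0,"ay":0,"az":0},{"jaw":0,"tx":0.002,"ty":-0.035,"tz":0,"ax":0,"ay":0,"az":0}])

```text
time: 6.4
tool_pos: [0.568, 0.0772, 0.0169]
ee_rot: [3.138, 0.008, 0.096]
wrist_force: [-5.1, -3.3, 1.4]
width: 0.0005
```

```bash
python3 - <<'E'
from h import *
print(tp()); cart('pics/w6.png')
E
```

```text
(array([0.0067, 0.018 , 0.0169]), array([3.1379, 0.008 , 0.0963]), array([-5.1, -3.3,  1.4]), 6.4)
blue plate-frame rect ((30.98345947265625, 15.716325759887695), (59.44001007080078, 18.66126251220703), 89.8796615600586)
```

View pics/w6.png

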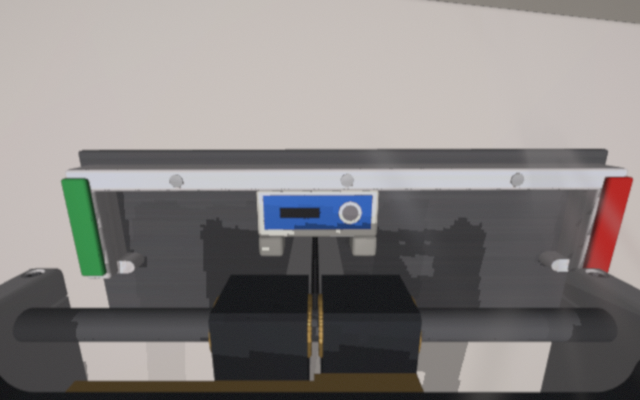

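The cartridge lies flat on the rail, with its back along row 190. It moved 32 mm with the finger and is still square, at blue centre (318,212). I continue.

Request:
step_arm(steps=[{"jaw":0,"tx":0.002,"ty":-0.005,"tz":-0.001,"ax":0,"ay":0,"az":0},{"jaw":0,"tx":0.002,"ty":-0.011,"tz":-0.001,"ax":0,"ay":0,"az":0},{"jaw":0,"tx":0.002,"ty":-0.017,"tz":-0.001,"ax":0,"ay":0,"az":0},{"jaw":0,"tx":0.002,"ty":-0.023,"tz":-0.001,"ax":0,"ay":0,"az":0},{"jaw":0,"tx":0.002,"ty":-0.029,"tz":-0.001,"ax":0,"ay":0,"az":0},{"jaw":0,"tx":0.002,"ty":-0.035,"tz":-0.001,"ax":0,"ay":0,"az":0},{"jaw":0,"tx":0.002,"ty":-0.041,"tz":-0.001,"ax":0,"ay":0,"az":0},{"jaw":0,"tx":0.002,"ty":-0.046,"tz":-0.001,"ax":0,"ay":0,"az":0}])

```text
time: 7.25
tool_pos: [0.5634, 0.1234, 0.0168]
ee_rot: [3.137, 0.013, 0.097]
wrist_force: [-5.6, -3.4, 0.9]
width: 0.0004
```

```bash
python3 - <<'E'
from h import *
print(tp()); cart('pics/w7.png')
E
```

```text
(array([0.0066, 0.0644, 0.0168]), array([3.1371, 0.0128, 0.0968]), array([-5.6, -3.4,  0.9]), 7.25)
blue plate-frame rect ((31.032543182373047, 61.62213134765625), (59.527626037597656, 18.674638748168945), 89.90067291259766)
```

Request:
step_arm(steps=[{"jaw":0,"tx":0.002,"ty":-0.005,"tz":-0.001,"ax":0,"ay":0,"az":0},{"jaw":0,"tx":0.002,"ty":-0.01,"tz":-0.001,"ax":0,"ay":0,"az":0},{"jaw":0,"tx":0.002,"ty":-0.015,"tz":-0.001,"ax":0,"ay":0,"az":0},{"jaw":0,"tx":0.002,"ty":-0.02,"tz":-0.001,"ax":0,"ay":0,"az":0},{"jaw":0,"tx":0.002,"ty":-0.024,"tz":-0.001,"ax":0,"ay":0,"az":0},{"jaw":0,"tx":0.002,"ty":-0.028,"tz":-0.001,"ax":0,"ay":0,"az":0},{"jaw":0,"tx":0.002,"ty":-0.032,"tz":-0.001,"ax":0,"ay":0,"az":0},{"jaw":0,"tx":0.002,"ty":-0.035,"tz":-0.001,"ax":0,"ay":0,"az":0}])

```text
time: 8.1
tool_pos: [0.5599, 0.1583, 0.0167]
ee_rot: [3.136, 0.018, 0.097]
wrist_force: [-4.4, -3.1, 1.5]
width: 0.0006
```

Request:
step_arm(steps=[{"jaw":0,"tx":0.002,"ty":-0.002,"tz":0,"ax":0,"ay":0,"az":0},{"jaw":0,"tx":0.002,"ty":-0.004,"tz":0,"ax":0,"ay":0,"az":0},{"jaw":0,"tx":0.002,"ty":-0.006,"tz":0,"ax":0,"ay":0,"az":0}])

```text
time: 8.4
tool_pos: [0.5593, 0.1636, 0.0157]
ee_rot: [3.134, 0.022, 0.097]
wrist_force: [-4.7, -2.4, 0.4]
width: 0.0002
```

```bash
python3 - <<'E'
from h import *
print(tp()); cart('pics/w8.png')
E
```

```text
(array([0.0066, 0.1048, 0.0157]), array([3.1341, 0.0224, 0.0972]), array([-4.7, -2.4,  0.4]), 8.4)
blue plate-frame rect ((31.160991668701172, 99.22515106201172), (59.59250259399414, 19.186567306518555), 89.82415771484375)
```

Request:
step_arm(steps=[{"jaw":0,"tx":0.001,"ty":-0.002,"tz":-0.001,"ax":0,"ay":0,"az":0},{"jaw":0,"tx":0.001,"ty":-0.004,"tz":-0.001,"ax":0,"ay":0,"az":0},{"jaw":0,"tx":0.001,"ty":-0.006,"tz":-0.001,"ax":0,"ay":0,"az":0},{"jaw":0,"tx":0.001,"ty":-0.006,"tz":-0.001,"ax":0,"ay":0,"az":0}])

```text
time: 8.85
tool_pos: [0.5588, 0.1685, 0.016]
ee_rot: [3.131, 0.025, 0.097]
wrist_force: [-4.3, -4.9, -0.2]
width: 0.0003
```

```bash
python3 - <<'E'
from h import *
print(tp()); cart('pics/w9.png')
E
```

```text
(array([0.0065, 0.1097, 0.016 ]), array([3.1311, 0.025 , 0.0974]), array([-4.3, -4.9, -0.2]), 8.85)
blue plate-frame rect ((31.035062789916992, 101.18594360351562), (59.52018356323242, 19.232088088989258), 89.84920501708984)
```

View pics/w9.png

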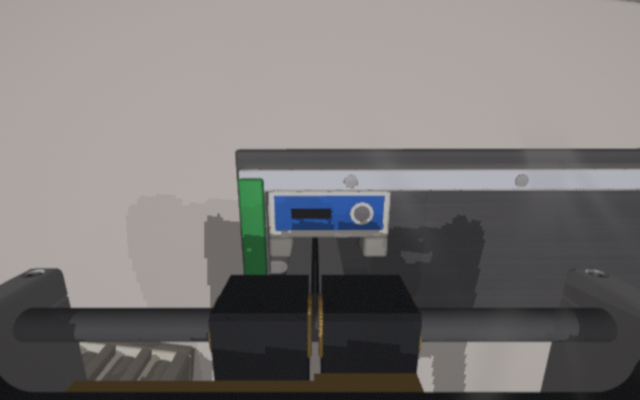

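The cartridge is now in the corner beside the green tab, with its left end at column 270. One small push more, to test whether it is against the stop.

Request:
step_arm(steps=[{"jaw":0,"tx":0.001,"ty":-0.002,"tz":0,"ax":0,"ay":0,"az":0},{"jaw":0,"tx":0.001,"ty":-0.003,"tz":0,"ax":0,"ay":0,"az":0},{"jaw":0,"tx":0.001,"ty":-0.004,"tz":0,"ax":0,"ay":0,"az":0},{"jaw":0,"tx":0.001,"ty":-0.004,"tz":0,"ax":0,"ay":0,"az":0}])

```text
time: 9.3
tool_pos: [0.5588, 0.1685, 0.0159]
ee_rot: [3.123, 0.028, 0.097]
wrist_force: [-3.3, -11.9, 2.9]
width: -0.0
```

```bash
python3 - <<'E'
from h import *
print(tp()); cart('pics/w10.png')
E
```

```text
(array([0.0065, 0.1098, 0.0159]), array([3.1235, 0.0279, 0.0967]), array([ -3.3, -11.9,   2.9]), 9.3)
blue plate-frame rect ((30.935626983642578, 101.16865539550781), (19.18787384033203, 59.49363327026367), 0.43738853931427)
```

It is blocked: 12 N with no motion, so it is home. I relax the push, back off diagonally, then lift.

Request:
step_arm(steps=[{"jaw":0,"tx":0.0,"ty":-0.001,"tz":0,"ax":0,"ay":0,"az":0},{"jaw":0,"tx":-0.002,"ty":0.001,"tz":0,"ax":0,"ay":0,"az":0},{"jaw":0,"tx":-0.005,"ty":0.004,"tz":0,"ax":0,"ay":0,"az":0},{"jaw":0,"tx":-0.007,"ty":0.006,"tz":0,"ax":0,"ay":0,"az":0},{"jaw":0,"tx":-0.007,"ty":0.006,"tz":0,"ax":0,"ay":0,"az":0},{"jaw":0,"tx":-0.007,"ty":0.006,"tz":-0.01,"ax":0,"ay":0,"az":0},{"jaw":0,"tx":-0.007,"ty":0.006,"tz":-0.03,"ax":0,"ay":0,"az":0},{"jaw":0,"tx":-0.007,"ty":0.006,"tz":-0.07,"ax":0,"ay":0,"az":0}])

```text
time: 10.15
tool_pos: [0.552, 0.1631, 0.084]
ee_rot: [3.123, 0.035, 0.097]
wrist_force: [0.7, 0.6, 0.5]
width: 0.0008
```

Request:
step_arm(steps=[{"jaw":0,"tx":0,"ty":0,"tz":-0.05,"ax":0,"ay":0,"az":0},{"jaw":0,"tx":0,"ty":0,"tz":-0.08,"ax":0,"ay":0,"az":0},{"jaw":0,"tx":0,"ty":0,"tz":-0.08,"ax":0,"ay":0,"az":0}])

```text
time: 10.45
tool_pos: [0.5582, 0.1658, 0.1716]
ee_rot: [3.125, 0.021, 0.097]
wrist_force: [0.5, 0.8, 0.7]
width: 0.0007
```

```bash
python3 - <<'E'
from h import *
print(tp()); cart('pics/w11.png')
im=cv2.imread('pics/w11.png'); 
p,d=snapshot('top');m=camera_model('top')
for q in('carrier','marker'):
    r=silhouettes('top',q)[0]; print(q,r['confidence'],cv2.minAreaRect(np.argwhere(r['pixels'])[:,::-1].astype(np.float32)))
E
```

```text
(array([0.0057, 0.1072, 0.1716]), array([3.1248, 0.0211, 0.0971]), array([0.5, 0.8, 0.7]), 10.45)
blue plate-frame rect ((30.907663345336914, 101.2408447265625), (58.33584213256836, 17.725934982299805), 89.8688735961914)
carrier 0.97 ((175.4296875, 232.3320770263672), (97.58175659179688, 15.943172454833984), 4.830419540405273)
marker 0.72 ((449.924560546875, 225.26414489746094), (6.628871917724609, 50.28799057006836), 72.25532531738281)
```

View pics/w11.png

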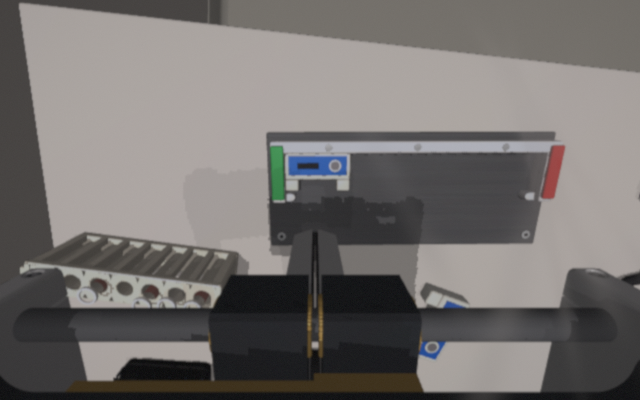

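The cartridge sits home in the green-tab corner (318,166). It measures x ≈ 25 and y ≈ 101 mm, and it is square. The carrier and marker haven't moved, and the arm is clear.

```bash
python3 -c "
from bench import *
print(close_job())"
```

```text
the job is handed in; nothing more can be done
None
```

The white cartridge is home in the green-tab corner (the plate's +y end), and the job is handed in; it reported no verdict.

I pushed the cartridge flat onto the rail at plate y ≈ -16 mm with the shut fingertips in its notch. I then slid it along the rail until it blocked against the end stop at about 12 N with no more motion. I then backed the fingers off and lifted clear.

**Last checks:**
- **Cartridge:** The blue top's centre measured (30.9, 101.2) mm in the plate frame, so the cartridge's origin is at about (25, 101) mm. It is square within about 0.003 rad.
- **Carrier and marker:** Both are within about 1 pixel (2–3 mm) of where they started.
- **Arm:** It is about 0.17 m up and touching nothing.
- **Time:** About 10.5 s on the robot's clock.

**Disagreements and slips:**
- My first rough plate position, read by hand from the top camera, was about 7 mm off in x from the wrist-camera fit. I used the wrist fit, whose overlay matched the picture.
- When the cartridge met the rail, the finger position was about 2 mm short of the value computed from the nominal sizes. That is within the calibration and finger-size uncertainty.
- One move call was refused because its rows left out the turn fields. Nothing moved, and I sent it again complete.

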